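# Zero the measuring machine behind its push-latch cover

## Task

Zero the measuring machine at its control console using touch only: push the closed cover down at its near edge and let go so that its push latch pops it open by itself, press the long bar-shaped key in the well underneath fully down and let it come back, then push the cover shut and down until its latch catches again, and leave it latched. Do not press the round key, and do not move, tip or pick up the things standing around (bottle, mouse, ring gauge).

Things in the scene. Friction and masses are not known exactly. Their poses are not given: they have to be found in the camera images.
- console: Fixed grey console, 195 mm deep (x) x 300 wide (y) x 70 high. Origin: on the desk, mid-width, 85 mm behind its dial front (the robot's side) and 110 mm before its back. x points from front to back, y to its left, z up. In its top is a well, 87 mm (x) x 142 mm (y), 40 mm deep, under the hinged cover. The ring gauge stands on its top, right of the cover.
- cover (a joint): Cover angle (rad): 0 latched shut, level; grows as the near edge swings up and away from the robot, 1.6 open stop, upright; -0.18 pushed to the hard stop. Sprung open. From shut, pushed past -0.14 and let go, it pops to 1.6 in about 1 s; from open, pushed past -0.11 (best to the stop) and let go, it latches at 0. Each full push and release changes the state. Takes 1 to 4 N near the free edge.
- cover_press (a point): On the aluminium cover's top face, mid-width, 62 mm from hinge axis, 22 mm in from the free (near) edge; turns with the cover. x to the hinge, y along it, z out of the face. Cover: 82 mm (hinge to edge) x 136 x 6 thick; shut, its top is 8 mm above the console's top; at the inner stop this point is 11 mm lower. Open, it is upright, top face away from the robot: push that face to shut it.
- cover_hinge (a point): Middle of the cover's hinge axis, at the far side of the well, 74 mm above the desk, 4 mm below the cover's top face. Axes as the console's when shut; the axis runs along y.
- bar_key (a joint): Travel of the long key (m): 0 = up, 0.006 = fully down; springs back by itself; fully down takes about 4 N.
- bar_key_top (a point): Centre of the top of the long, bar-shaped grey key, 38 mm (console x) x 18 mm (console y), top 59 mm above the desk, that is 11 mm below the console's top. It lies in the left or the right half of the well, 44 mm from the middle, its centre 56 mm from the hinge. Under the cover until that is open.
- round_key (a joint): Travel of the round key (m): 0 = up, 0.006 = fully down. To be left alone.
- round_key_top (a point): Centre of the top of the round grey key, 24 mm in diameter, same height, in the other half of the well.
- dropper_mid (a point): Bystander: amber glass bottle with black top, 48 mm in diameter, 85 mm high, on the desk left of the console. Point half-way up.
- mouse_mid (a point): Bystander: black computer mouse, 95 x 55 mm, 30 mm high, on the desk right of the console. Point half-way up.
- ring_mid (a point): Bystander: steel ring gauge lying on the console's top right of the cover, 48 mm outside, 26 mm inside, 18 mm high. Point half-way up on its axis.

How it is judged:
By the outcome, as a careful person would: the job done as asked, in the order asked, and still so for the second after the job is handed in, with the robot touching nothing.
It also fails if it takes over 48 s, if anything falls off the work surface, if the arm or the gripper's body presses on something with over 40 N, if the wrist force passes 120 N, or if a joint passes its speed limit or range.

## Robot

A 7-joint arm with a two-finger parallel gripper is mounted at the origin on the work surface. World frame = base frame: x ahead of the robot, y to its left, z up, the work surface at z = 0. Lengths are in m, angles in rad, forces in N, time in s.
With the tool pointing down it reaches from about 0.425 to 0.825 m from the base axis. Payload 3.6 kg.
Tool frame: the origin (TCP) lies where the fingers leave the gripper's body, on its centre line; the fingertips stand 73 mm ahead of it and the grasp point (between the pads) lies 54 mm ahead of it; x points along the fingers, y is the direction in which the jaws open and shut, and the axes are right-handed (so a half turn about x gives the same grasp; the last joint's range is limited). The gripper opens to 85 mm and grips with 20 to 120 N. Pads are 22 mm wide; open, the fingers measure 114 mm over their backs; the gripper's body (76 mm by 85 mm) begins 54 mm behind the grasp point. The pads swing forward as they close: fully open they stand 13 mm farther back than shut.
Start: joints at [1.125, 0.615, -0.013, 1.423, 0.008, 1.103, -0.04], TCP at [0.264, -0.594, 0.304] pointing down, gripper open.
Joint ranges: [-3.12, 3.12], [-0.3, 2.06], [-1.34, 1.32], [0.26, 2.42], [-1.36, 4.5], [0.01, 1.98], [-2.84, 2.84]. Speed limits (rad/s): [2.79, 2.79, 3.14, 3.14, 3.14, 3.14, 3.14].

## Interface

Orientations are given as a unit quaternion [x, y, z, w].
In Python, from station import arm, snapshot, camera_info, ticket gives the robot as it stands. Calls block until the motion is done:
- arm.movep(position, orientation): joint-space move of the TCP to a pose.
- arm.line_to(position, velocity=0.15, ori=None): straight line of the TCP; ori=None keeps the orientation; velocity is the mean speed in m/s.
- arm.move_j(angles): joint-space move.
- arm.move_gripper(opening, effort=None): opening from 0.0 (shut) to 1.0 (fully open); effort is the grip in N (None keeps the last); returns when the fingers have stopped.
- arm.pause(seconds).
- arm.ik(position, orientation): joint angles nearest the present ones, or None.
- snapshot(name): name is "side" or "top" or "wrist"; returns the picture (420x560x3 uint8, blue, green, red); there is no depth.
- camera_info(name): a dict with "fx", "fy", "cx", "cy" (pixels), "dist_coeffs" ([k1, k2, p1, p2, k3] as OpenCV has them; the pictures are not rectified), "R" (3x3) and "t" (3): a world point X has camera coordinates R X + t; the wrist camera has in their place "T_tool_cam" (4x4, takes a point from camera to tool coordinates, whose origin is the TCP and whose axes are the tool frame's). Camera axes: x right, y down, z forward; pixel columns grow to the right and rows downward; lengths in m; the calibration is good to about 2 mm. A picture is of the moment at which its call begins: read the wrist's pose just before it. camera_info takes no time and is no camera call.
A pose or a line that the arm cannot do raises arm.MotionError and nothing moves.
- ticket.finish_job(): hands the job in, once; it reports no verdict.
Readings, each from a call of its own:
- arm.read_time(): time.
- arm.read_joint_positions(): joint angles.
- arm.read_dq(): joint speeds.
- arm.read_effort(): joint torques, N m.
- arm.read_tool_pos(): TCP position.
- arm.read_eef_rot(): TCP orientation.
- arm.read_ft_force(): force on the tool from outside, world axes, zero at the start.
- arm.read_wrist_torque(): the same for the moment, N m.
- arm.read_opening(): opening from 0.0 (shut) to 1.0 (fully open).
Only numpy, scipy, OpenCV 4.12 (cv2) and the standard library are available. Lean on these libraries where they do the work, as an engineer would, in place of code of your own. Each camera call takes 0.05 s, during which the arm holds its last target.

## Working session

There is one attempt and no reset: what is moved stays moved. The work goes in short steps, each a Python script; the robot and the scene stay as the last script left them, time stands still between calls to the robot, and variables do not carry over. Pictures are saved under pics/ and viewed, and the job is handed in when it is done.

```bash
mkdir -p pics; ls; python3 - <<'E'
from station import arm, snapshot, camera_info
import cv2
print(arm.read_time(), arm.read_tool_pos(), arm.read_eef_rot())
for n in ("top","side"):
    cv2.imwrite(f"pics/{n}0.png", snapshot(n)); print(camera_info(n))
print(camera_info("wrist"))
E
```

```text
pics
0.0 [ 0.26411607 -0.59327918  0.30272223] [-0.69144775 -0.14791505  0.69185959 -0.14612138]
{'fx': 477.214793554376, 'fy': 477.214793554376, 'cx': 273.9693353505662, 'cy': 207.50146030493642, 'dist_coeffs': array([-0.1377723,  0.       ,  0.       ,  0.       ,  0.       ]), 'R': array([[ 0.02130972, -0.99949374, -0.02362545],
       [-0.98877709, -0.01757436, -0.14836108],
       [ 0.14787077,  0.02652183, -0.98865101]]), 't': array([0.03839088, 0.60625615, 1.12515227])}
{'fx': 526.5623701353328, 'fy': 526.5623701353328, 'cx': 275.6125454809753, 'cy': 206.36688271054032, 'dist_coeffs': array([-0.18696468,  0.        ,  0.        ,  0.        ,  0.        ]), 'R': array([[ 9.83223063e-01, -1.82405463e-01, -8.09147832e-04],
       [-1.32984645e-01, -7.13778930e-01, -6.87629787e-01],
       [ 1.24849877e-01,  6.76201070e-01, -7.26061032e-01]]), 't': array([-0.5466516 ,  0.15245191,  0.96223314])}
{'fx': 290.7300562500161, 'fy': 290.7300562500161, 'cx': 282.5055856772585, 'cy': 206.04481816783115, 'dist_coeffs': array([-0.04287807,  0.        ,  0.        ,  0.        ,  0.        ]), 'T_tool_cam': array([[ 5.84769755e-04, -3.25849051e-01,  9.45421628e-01,
        -7.01558178e-02],
       [ 9.99999767e-01, -1.43727974e-04, -6.68065151e-04,
         1.23563162e-03],
       [ 3.53571930e-04,  9.45421798e-01,  3.25848891e-01,
        -8.30811919e-02],
       [ 0.00000000e+00,  0.00000000e+00,  0.00000000e+00,
         1.00000000e+00]])}
```

View pics/top0.png

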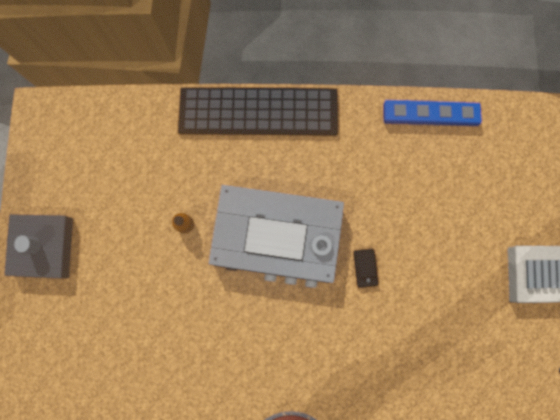

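View pics/side0.png

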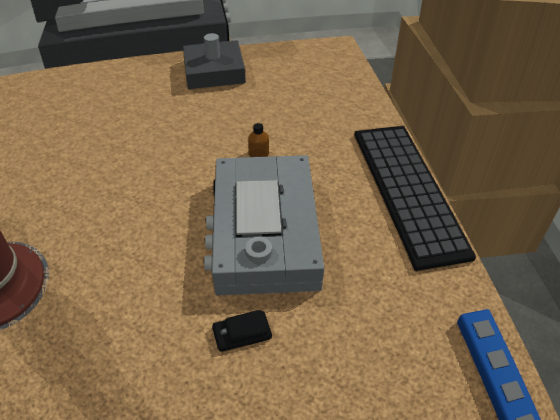

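```bash
cat > h.py <<'E'
import numpy as np, cv2
from station import arm, snapshot, camera_info
from scipy.spatial.transform import Rotation as Ro
def cam(n):
    c=camera_info(n); K=np.array([[c['fx'],0,c['cx']],[0,c['fy'],c['cy']],[0,0,1]])
    if n=='wrist':
        T=np.eye(4);T[:3,:3]=Ro.from_quat(arm.read_eef_rot()).as_matrix();T[:3,3]=arm.read_tool_pos()
        T=T@c['T_tool_cam']; Rwc=T[:3,:3];o=T[:3,3]
    else: Rwc=c['R'].T;o=-Rwc@c['t']
    return K,c['dist_coeffs'],Rwc,o
def ray(cm,uv,z):
    K,d,R,o=cm
    p=cv2.undistortPoints(np.array(uv,float).reshape(-1,1,2),K,d)[:,0]
    v=np.c_[p,np.ones(len(p))]@R.T
    return o+v*((z-o[2])/v[:,2])[:,None]
def proj(cm,X):
    K,d,R,o=cm; Rc=R.T
    return cv2.projectPoints(np.array(X,float).reshape(-1,1,3),cv2.Rodrigues(Rc)[0],-Rc@o,K,d)[0][:,0]
E
python3 - <<'E'
from h import *
for n,roi in (("top",(200,180,350,300)),("side",(205,150,330,300))):
    im=cv2.imread(f"pics/{n}0.png"); cm=cam(n)
    x0,y0,x1,y1=roi; g=im[y0:y1,x0:x1]; hsv=cv2.cvtColor(g,cv2.COLOR_BGR2HSV)
    for nm,m,z in (("cover",((hsv[...,2]>175)&(hsv[...,1]<60)),.078),("console",((hsv[...,1]<75)&(hsv[...,2]>90)),.07)):
        m=cv2.morphologyEx(m.astype(np.uint8),cv2.MORPH_OPEN,np.ones((5,5)))
        c=max(cv2.findContours(m,0,2)[0],key=cv2.contourArea)
        b=cv2.boxPoints(cv2.minAreaRect(c))+[x0,y0]
        P=ray(cm,b,z); print(n,nm,b.round().tolist(),P[:,:2].round(4).tolist(),P.mean(0).round(4))
        e=np.diff(P,axis=0); print(np.linalg.norm(e,axis=1).round(4),np.degrees(np.arctan2(e[:,1],e[:,0])).round(1))
E
```

```text
top cover [[245.0, 250.0], [250.0, 217.0], [305.0, 225.0], [301.0, 258.0]] [[0.4972, 0.115], [0.576, 0.1061], [0.5595, -0.0257], [0.4812, -0.0156]] [0.5285 0.0449 0.078 ]
[0.0793 0.1328 0.0789] [ -6.5 -97.1 172.7]
top console [[207.0, 272.0], [219.0, 183.0], [345.0, 201.0], [332.0, 290.0]] [[0.4435, 0.2061], [0.6585, 0.1837], [0.6196, -0.1208], [0.4079, -0.0915]] [0.5324 0.0443 0.07  ]
[0.2161 0.307  0.2137] [ -5.9 -97.3 172.1]Traceback (most recent call last):
  File "<stdin>", line 7, in <module>
ValueError: max() iterable argument is empty
```

```bash
python3 - <<'E'
from h import *
print(Ro.from_quat(arm.read_eef_rot()).as_matrix().round(3))
yaw=np.radians(-7.2); c,s=np.cos(yaw),np.sin(yaw)
zt=np.array([c,s,0]); xt=np.array([0,0,-1.]); yt=np.cross(zt,xt)
q=Ro.from_matrix(np.c_[xt,yt,zt]).as_quat()
print(arm.ik([.50,.048,.30],q))
arm.movep([.50,.048,.30],q); arm.move_gripper(0.0)
print(arm.read_time(),arm.read_tool_pos(),arm.read_opening(),arm.read_joint_positions())
cv2.imwrite("pics/w1.png",snapshot("wrist"))
E
```

```text
[[-0.001  0.407 -0.914]
 [ 0.002 -0.914 -0.407]
 [-1.    -0.002  0.   ]]
[ 0.39553305  0.49145491 -0.79191012  1.83294663  0.41339743  0.99002382
  0.87542141]
3.2917 [0.50000728 0.04803401 0.30001488] -0.00017009551737230035 [ 0.39548345  0.49145022 -0.79193115  1.83291038  0.41339009  0.99004551
  0.87541689]
```

View pics/w1.png

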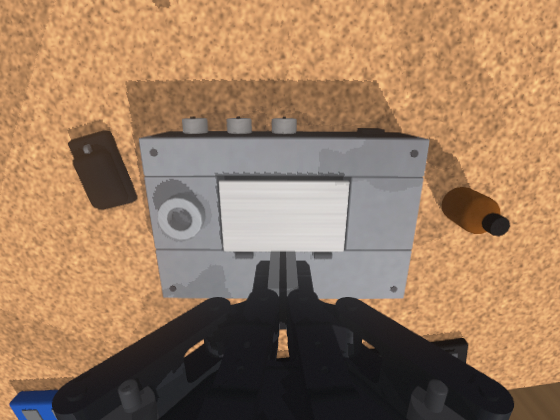

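```bash
python3 - <<'E'
from h import *
im=cv2.imread("pics/w1.png"); cm=cam("wrist"); hsv=cv2.cvtColor(im,cv2.COLOR_BGR2HSV)
roi=np.zeros(im.shape[:2],np.uint8); roi[165:260,205:370]=1
m=((hsv[...,2]>185)&(hsv[...,1]<50)).astype(np.uint8)*roi
m=cv2.morphologyEx(m,cv2.MORPH_OPEN,np.ones((5,5)))
c=max(cv2.findContours(m,0,2)[0],key=cv2.contourArea)
b=cv2.approxPolyDP(cv2.convexHull(c),5,True)[:,0]
print(b.tolist()); P=ray(cm,b,.078); print(P.round(4).tolist())
W=ray(cm,[[219,181],[349,181],[344,251.5],[222,250]],.078); print("hand",W.round(4).tolist(),W.mean(0))
C=ray(cm,[[154,153],[414.5,153.5],[393.5,289],[173,288.5]],.07);print("screws",C.round(4).tolist(),C.mean(0))
for A in (W,C):
    e=A-np.roll(A,1,0);print(np.linalg.norm(e,axis=1).round(4),np.degrees(np.arctan2(e[:,1],e[:,0])).round(2))
E
```

```text
[[348, 183], [342, 251], [224, 249], [220, 182]]
[[0.4996, 0.1151, 0.078], [0.5778, 0.1043, 0.078], [0.5585, -0.0271, 0.078], [0.4818, -0.0164, 0.078]]
hand [[0.4806, -0.0172, 0.078], [0.4976, 0.1163, 0.078], [0.5787, 0.1065, 0.078], [0.5595, -0.0296, 0.078]] [0.52908535 0.04399388 0.078     ]
screws [[0.4443, -0.0807, 0.07], [0.4788, 0.1875, 0.07], [0.6428, 0.1657, 0.07], [0.608, -0.1022, 0.07]] [0.54348263 0.04256071 0.07      ]
[0.0798 0.1346 0.0817 0.1375] [171.08  82.77  -6.85 -98.04]
[0.165  0.2704 0.1654 0.2702] [172.5   82.67  -7.57 -97.42]
```

```bash
cat >> h.py <<'E'
yaw=np.radians(-7.45); ex=np.array([np.cos(yaw),np.sin(yaw),0]); ey=np.array([-ex[1],ex[0],0])
H=np.array([.529,.0445,0])+.042*ex
xt=np.array([0,0,-1.]); Q=Ro.from_matrix(np.c_[xt,np.cross(ex,xt),ex]).as_quat()
def P(u,v,tip):  # fingertip centre: u toward robot from hinge, v left, tip height
    p=H-u*ex+v*ey; return [p[0],p[1],tip+.073]
def F(): return np.array(arm.read_ft_force())
def press(u,v,z0,z1,fmax,step=.002,vel=.03):
    f0=F(); z=z0
    while z>z1:
        z-=step; arm.line_to(P(u,v,z),vel); f=F()-f0
        print(round(z,4),f.round(1), round(arm.read_tool_pos()[2]-.073,4))
        if f[2]>fmax: break
    return z
E
python3 - <<'E'
from h import *
arm.movep(P(66,0,.1) if 0 else P(.066,0,.11),Q)
arm.line_to(P(.066,0,.084),.08)
z=press(.066,0,.084,.066,8)
t=arm.read_time()
arm.line_to(P(.111,0,z+.075),.35)
print(arm.read_time()-t)
arm.line_to(P(.16,0,.2),.2)
cv2.imwrite("pics/w2.png",snapshot("wrist")); cv2.imwrite("pics/s2.png",snapshot("side"))
print(arm.read_time(),F())
E
```

```text
0.082 [-0.1 -0.4 -0.9] 0.0823
0.08 [-0.6 -0.8 -0.8] 0.0799
0.078 [-0.9  0.1  0.1] 0.078
0.076 [ 1.7 -0.2  1.2] 0.076
0.074 [-0.  -0.3  0.1] 0.074
0.072 [0.2 0.4 0.3] 0.0718
0.07 [0.  0.6 0.9] 0.0699
0.068 [-0.7 -0.8  0.3] 0.0679
0.066 [-1.3 -0.6  6.9] 0.0666
0.40000000000000036
7.6417 [-0.14416446 -0.02694291 -0.29554644]
```

View pics/w2.png

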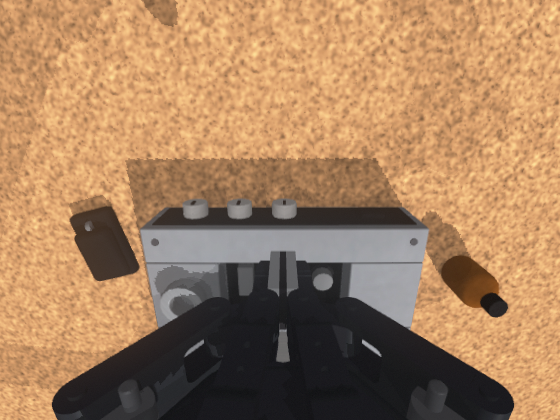

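View pics/s2.png

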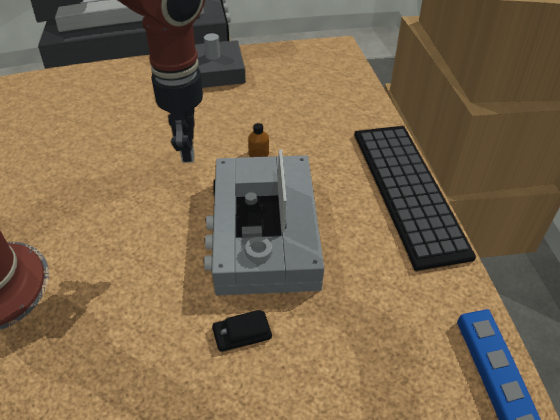

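```bash
python3 - <<'E'
from h import *
a=cv2.imread("pics/s2.png")[150:290,190:340]; b=cv2.imread("pics/w2.png")[200:340,210:360]
for n,im,o in (("side",a,(190,150)),("wrist",b,(210,200))):
    cm=cam(n); 
    for X in (H-.056*ex-.044*ey+[0,0,.059],H-.056*ex+.044*ey+[0,0,.059],H+[0,0,.156]):
        p=proj(cm,X)[0]-o; cv2.drawMarker(im,tuple(int(v) for v in p),(0,0,255),0,5)
cv2.imwrite("pics/z2.png",cv2.resize(np.hstack([a[:, :150],b]),None,fx=2.6,fy=2.6,interpolation=cv2.INTER_CUBIC))
E
```

```text
(no output)
```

View pics/z2.png

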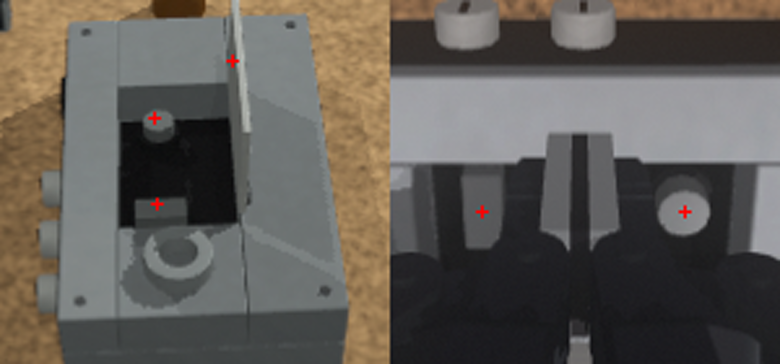

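```bash
python3 - <<'E'
from h import *
arm.line_to(P(.10,-.044,.14),.25)
arm.line_to(P(.061,-.044,.10),.2)
arm.line_to(P(.061,-.044,.062),.12)
z=press(.061,-.044,.062,.0505,8,step=.0015)
arm.pause(.1); print((F()).round(1))
arm.line_to(P(.061,-.044,.075),.05)
arm.line_to(P(.061,-.044,.12),.2)
arm.line_to(P(.13,-.02,.17),.25)
cv2.imwrite("pics/s3.png",snapshot("side")[130:330,150:400])
print(arm.read_time(),F())
E
```

```text
0.0605 [-0.1 -0.1  0.1] 0.0612
0.059 [-0.3 -1.   0.1] 0.059
0.0575 [-0.9 -2.2  1.6] 0.0576
0.056 [ 0.5 -0.6  2.7] 0.056
0.0545 [ 0.4 -1.1  3.5] 0.0545
0.053 [-1.  -1.5  4.1] 0.053
0.0515 [-2.8 -1.9 11.2] 0.0526
[-2.1 -1.4 12.4]
12.4667 [-0.23723712 -0.13892182  0.31229149]
```

View pics/s3.png

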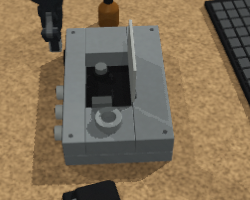

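```bash
python3 - <<'E'
from h import *
arm.line_to(P(.06,0,.21),.3)
arm.line_to(P(-.06,0,.20),.3)
arm.line_to(P(-.06,0,.134),.2)
f0=F()
for th in np.linspace(1.5,0,13):
    r=.060+.017*(1.5-th)/1.5
    arm.line_to(P(r*np.cos(th)-.004*np.sin(th)-.011,0,.074+r*np.sin(th)+.004*np.cos(th)),.1)
    print(round(th,2),(F()-f0).round(1))
z=press(.066,0,.078,.0645,9,step=.0015)
arm.pause(.15); print(F().round(1))
arm.line_to(P(.066,0,.10),.15)
arm.line_to(P(.066,0,.20),.25)
arm.line_to(P(.16,0,.22),.25)
arm.pause(.5)
cv2.imwrite("pics/w4.png",snapshot("wrist")); cv2.imwrite("pics/s4.png",snapshot("side"))
print(arm.read_time(),F())
E
```

```text
1.5 [1.4 0.5 0. ]
1.38 [ 1.5 -0.5 -0.5]
1.25 [ 0.2 -1.   0.3]
1.12 [ 1.3 -0.8 -1. ]
1.0 [ 1.2 -0.8  0. ]
0.88 [ 1.9  0.3 -0.1]
0.75 [ 0.4 -0.3 -0.2]
0.62 [ 1.3 -0.8  0.1]
0.5 [ 0.  -0.6 -0. ]
0.38 [ 0.6 -0.1 -0.4]
0.25 [ 0.8 -0.   0.3]
0.12 [ 0.3 -0.9  0.9]
0.0 [ 0.5  0.5 -0.6]
0.0765 [-0.1 -0.7  0.5] 0.0766
0.075 [-1.  -0.5 -0.5] 0.0749
0.0735 [-0.4 -1.4  0.1] 0.0734
0.072 [ 0.  -0.7  0.9] 0.0719
0.0705 [ 0.2 -1.   1.4] 0.0704
0.069 [ 0.1 -0.9  0.5] 0.069
0.0675 [ 0.9 -0.9  0.3] 0.0675
0.066 [-0.3 -1.   5.1] 0.0667
0.0645 [-2.8 -1.4 14.4] 0.0664
[-2.8 -2.3 15.4]
22.0333 [0.75332164 0.66500086 0.75651559]
```

View pics/w4.png

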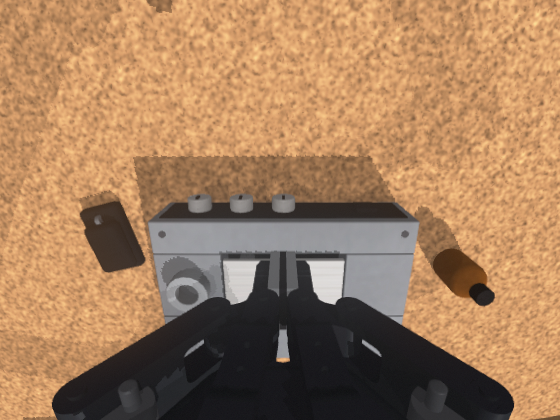

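View pics/s4.png

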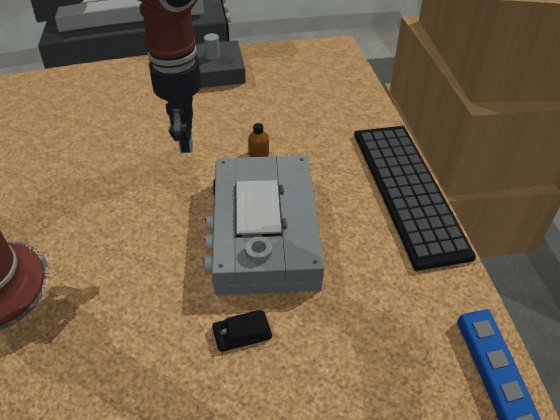

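```bash
python3 - <<'E'
from h import *
from station import ticket
a=cv2.imread("pics/side0.png");b=snapshot("side"); d=cv2.absdiff(a,b).max(2)
print("cover/console diff",(d[150:300,205:330]>40).sum(),"bottle",(d[120:155,245:275]>40).sum(),"mouse",(d[305:355,205:280]>40).sum())
print(arm.read_time()); ticket.finish_job()
E
```

```text
cover/console diff 0 bottle 0 mouse 0
22.0833
the job is handed in; nothing more can be done
```

The machine is zeroed and the cover is latched shut again. I handed the job in at about 22 s of the 48 s allowed.

- **Opening the cover:** I pushed it down at the near edge to its inner stop, about 7 N, and pulled away quickly. It then stood open in the side picture.
- **Pressing the bar key:** The long key was in the right half of the well. I pressed it until it hit its stop, about 6 mm down at 12 N, then released it. I judged its return only from a small side picture and did not measure it. The round key was not touched.
- **Closing the cover:** I pushed it shut from behind, down to the stop at about 15 N, and let go.

**Last checks:** The final side picture shows no difference from the first one over the console, cover and ring gauge, the bottle, or the mouse. So the cover is back at its latched position, nothing has moved, and the arm is clear of everything. None of the checks failed or disagreed.

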